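Gauge the depth of a pellet die and lock the reading

TASK

Measure how deep the pellet die on the depth gauge is: push the gauge's spindle down into the die until its foot rests on the punch at the bottom of the bore, and only then swing the lock lever round to the right, to its stop, so that the spindle is clamped at that depth. Leave the loose steel plunger and the vial that stand beside the gauge where they are.

Things in the scene. Friction and masses are not known exactly. Their poses are not given: they have to be found in the camera images.
- gauge_stand: depth gauge stand, fixed: grey cast base 205 x 124 x 20 mm, steel column at its back (top 141 mm above the worktop), arm with the spindle head (top 126 mm, brass bush to 131 mm). Origin on the spindle's axis at worktop level; x to the stand's back (column 100 mm that way), y to its left, z up; at yaw 0 the front faces the robot. Base: 64 mm to the front, 141 mm to the back
- spindle (a joint): how far the vertical spindle is pushed down, in m: 0 raised, 0.062 fully down; starts between 0 and 0.012. Unclamped it slides against about 3 N of friction and stays where it is left. The die's bottom, and so the value at which the foot touches, differs each time (0.026 to 0.054). Clamped, it holds against some 30 N
- spindle_cap (a point): centre of the top face of the black round cap on the spindle (31 mm across, 14 mm thick), to be pushed from above; the spindle below is steel, 10 mm thick, with dark graduation rings. 0.212 m above the worktop when fully raised; 0.158 to 0.186 m when the foot touches
- spindle_foot (a point): centre of the flat underside of the spindle's foot (12 mm across), straight below the cap, 128 mm under the cap's top; 0.084 m above the worktop when the spindle is fully raised
- lock_lever (a joint): turn of the lock lever about its upright pivot, in rad: 0 open, pointing to the stand's front (-x); grows as it swings to the stand's right (-y, anticlockwise from above); 1.40 at its stop, clamped. Starts between 0 and 0.25, begins to grip the spindle at about 0.9. Takes 2 to 4 N sideways at its ball and stays where it is left
- lever_ball (a point): centre of the black ball, 20 mm across, at the end of the lock lever, 63 mm from the pivot's axis and 157 mm above the worktop; the 8 mm steel lever slopes up to it from the pivot, where it is 127 mm above the worktop
- lever_pivot (a point): point on the axis of the lock lever's upright pivot, at the height of the ball (157 mm above the worktop); the axis stands 26 mm in front of the spindle's axis
- die: pellet die, a steel barrel 56 mm across and 52 mm tall with a flange 77 mm across, screwed on the stand's base under the spindle; bore 33 mm. Origin at the centre of its underside, 20.5 mm above the worktop; its rim is 72.5 mm above the worktop
- punch: lower punch, a dark steel cylinder 32 mm across that closes the die's bore from below; origin at the centre of its top face, which is the bottom of the bore (30 to 58 mm above the worktop, different each time). Fixed
- plunger: bystander: the die's loose upper plunger, a stepped steel cylinder standing on the worktop, 44 mm across at the head, 60 mm tall; origin at the centre of its underside
- vial_1: bystander: small capped glass vial standing on the worktop, 26 mm across, 55 mm tall; origin at the centre of its underside

How it is judged:
On the way, in this order (a step that is already met when the one before it is completed fails the run):
1. the spindle's foot rests on the punch at the bottom of the die (gap under 1.5 mm) while the lever is still open (below 0.6 rad) (z of spindle_foot in the frame of punch below 0.0015 m and value of joint lock_lever below 0.6 rad), for 0.2 s.
2. the lock lever is swung round beyond 1.15 rad with the foot still on the punch (z of spindle_foot in the frame of punch below 0.0015 m and value of joint lock_lever above 1.15 rad), for 0.2 s.
At the end, for the whole second after the job is handed in: The spindle's foot rests on the punch at the bottom of the die (less than 1.5 mm above it), the lock lever stands clamped (beyond 1.15 rad of its 1.40 rad swing), and both are at rest (all of step 2 and velocity of joint spindle between -0.005 and 0.005 m/s and velocity of joint lock_lever between -0.05 and 0.05 rad/s); the robot touches nothing.
It fails at once if the plunger or the vial beside the gauge is pushed more than 30 mm from its place (distance of any of plunger, vial_1 from where it was at the start of the episode above 0.03 m).
It fails at once if the lever is swung to its clamped position (beyond 1.15 rad) while the foot is still more than 3 mm above the punch (value of joint lock_lever above 1.15 rad and z of spindle_foot in the frame of punch above 0.003 m).
It also fails if it takes over 40 s, if anything falls off the work surface, if the arm or the gripper's body presses on something with over 40 N, if the wrist force passes 120 N, or if a joint passes its speed limit or range.

ROBOT

A 7-joint arm with a two-finger parallel gripper is mounted at the origin on a cart in front of the work surface, level with it; the furniture and walls round the work are solid. World frame = base frame: x ahead of the robot, y to its left, z up, the work surface at z = 0. Lengths are in m, angles in rad, forces in N, time in s.
With the tool pointing down it reaches from about 0.4 to 0.75 m from the base axis. Payload 19.5 kg.
Tool frame: the origin (TCP) lies at the very end of the fingers, on their centre line; the grasp point (between the pads) lies 19 mm behind it; z points along the fingers, y is the direction in which the jaws open and shut (so a half turn about z gives the same grasp; the last joint's range is limited). The gripper opens to 85 mm and grips with 20 to 120 N. Pads are 22 mm wide; open, the fingers measure 114 mm over their backs; the gripper's body (76 mm by 85 mm) begins 54 mm behind the grasp point. The pads swing forward as they close: fully open they stand 13 mm farther back than shut.
Start: joints at [-1.205, 0.707, -0.028, 1.485, 0.022, 0.951, -0.075], TCP at [0.228, 0.528, 0.231] pointing down, gripper open.
Joint ranges: [-2.71, 2.71], [-0.32, 2.16], [-1.57, 1.52], [0, 2.45], [-1.46, 4.6], [0, 2.02], [-2.83, 2.83]. Speed limits (rad/s): [1.89, 1.89, 2.57, 2.57, 3.01, 3.01, 3.01].

INTERFACE

Orientations are given as a rotation vector (axis times angle).
In Python, from bench import * gives the robot as it stands.
- The arm moves only by the tool play_rows, never from a script. Its argument "motion" is a list of rows, each a list of 5 numbers: the shift along the world's x, y, z in m, then the turn about the world's z in degrees, then the opening, from 0 (shut) to 1 (fully open). A call has exactly 5 rows; each row is the pose to reach, as a shift and turn from the pose commanded when the call began; what a row does not reach only later rows make up. A row lasts 1/10 s, in which the tool goes at most 50 mm and 8.59 degrees, less where a joint would pass 70% of its speed; a pose out of reach is approached as far as the arm can. A call with a gripper value outside its range is refused whole. The fingers move at their own pace and stop on an object; "grip_force" is the grip in N (left out, the last holds). Time passes only in rows, so rows that repeat a pose let the fingers close, or fill a call up. It gives the time, the measured TCP pose, the force and the opening at its end, in the units of the state.
- read_state(): the state, without advancing time (a new reading comes with each control period).
- camera(name): name is "scene" or "top"; returns (picture, depth): 480x640x3 uint8, red, green, blue; 480x640 float32, m along the optical axis (not along the pixel's ray), 0 where there is no reading.
- camera_params(name): a dict with "fx", "fy", "cx", "cy" (pixels), "R" (3x3) and "t" (3): a world point X has camera coordinates R X + t. Camera axes: x right, y down, z forward; pixel columns grow to the right and rows downward; lengths in m; the calibration is good to about 2 mm. A picture is of the moment at which its call begins. camera_params takes no time and is no camera call.
- finish_job(): hands the job in, once; it reports no verdict.
The state is a dict: "time_s": time; "joint_positions": joint angles; "qvel": joint speeds; "effort": joint torques, N m; "position": TCP position; "tcp_rot": TCP orientation; "force": force on the tool from outside, world axes, zero at the start; "torque": the same for the moment, N m; "gripper_width": finger opening in m.
Only numpy, scipy, OpenCV 4.12 (cv2) and the standard library are available. Lean on these libraries where they do the work, as an engineer would, in place of code of your own. Each camera call takes 0.05 s, during which the arm holds its last target.

## Working session

There is one attempt and no reset: what is moved stays moved. The work goes in short steps, Python scripts to look and compute and a tool call to move; the robot and the scene stay as the last step left them, time stands still between calls to the robot, and variables do not carry over. Pictures are saved under pics/ and viewed, and the job is handed in when it is done.

Besides the shell and the picture viewer there is one more tool, called after "Emit:" by a JSON object that holds its "fn" and its "kwargs", one argument or row to a line. play_rows: Moves the arm, as the interface text tells. Its arguments: {"type":"object","properties":{"motion":{"type":"array","items":{"type":"array","items":{"type":"number"}}},"grip_force":{"type":"number"}},"required":["motion"]}

```bash
mkdir -p pics; python3 - <<'E'
from bench import *
import cv2,numpy as np
print(read_state())
for n in("scene","top"):
    p,d=camera(n);cv2.imwrite(f"pics/{n}0.png",p[:,:,::-1]);np.savez(f"{n}0.npz",p=p,d=d);print(n,camera_params(n))
E
```

```text
{'time_s': 0.0, 'joint_positions': array([-1.20473361,  0.70707917, -0.02764019,  1.48498   ,  0.02204105,
        0.95091869, -0.0754875 ]), 'qvel': array([ 8.07771824e-04, -1.54296774e-03,  4.23130304e-05, -2.18503227e-04,
        1.30925963e-04, -1.00788948e-03, -1.09514206e-03]), 'effort': array([-2.65809849e-04, -8.83211875e+01,  1.23429067e+00, -2.36156470e+01,
        1.68686692e-02,  6.59399564e-03,  3.17061040e-05]), 'position': array([0.22791679, 0.52761708, 0.23084543]), 'tcp_rot': array([-6.35967456e-01, -3.07637797e+00,  1.67862985e-03]), 'force': array([-0.39755245, -0.61754934,  0.26050917]), 'torque': array([-0.0222936 ,  0.01511389,  0.02813654]), 'gripper_width': 0.08566124639400462}
scene {'fx': 469.6327509661677, 'fy': 469.6327509661677, 'cx': 317.4406406663543, 'cy': 237.8199579295758, 'R': array([[-0.83857999, -0.54472911,  0.00733457],
       [-0.40900277,  0.62062931, -0.66898131],
       [ 0.35986155, -0.5639942 , -0.74324303]]), 't': array([0.32063414, 0.53779444, 0.58011652])}
top {'fx': 508.47146975270607, 'fy': 508.47146975270607, 'cx': 323.297470470696, 'cy': 233.7569550682527, 'R': array([[ 0.00163145, -0.99995614,  0.00922263],
       [-0.99468879, -0.00257187, -0.10289604],
       [ 0.10291524, -0.00900578, -0.99464936]]), 't': array([-0.3170734 ,  0.5934955 ,  0.91660544])}
```

View pics/scene0.png

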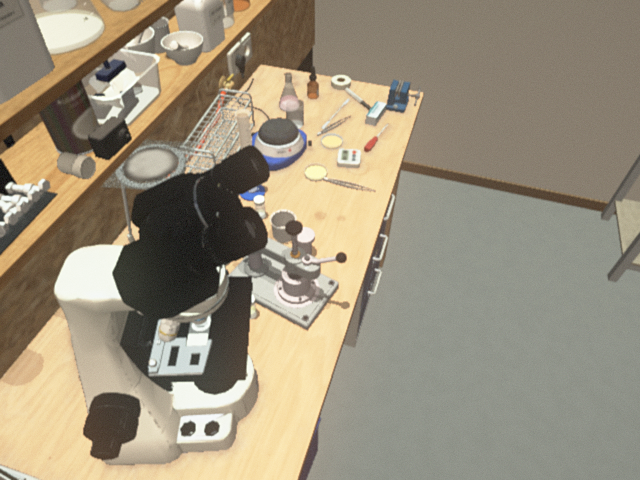

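View pics/top0.png

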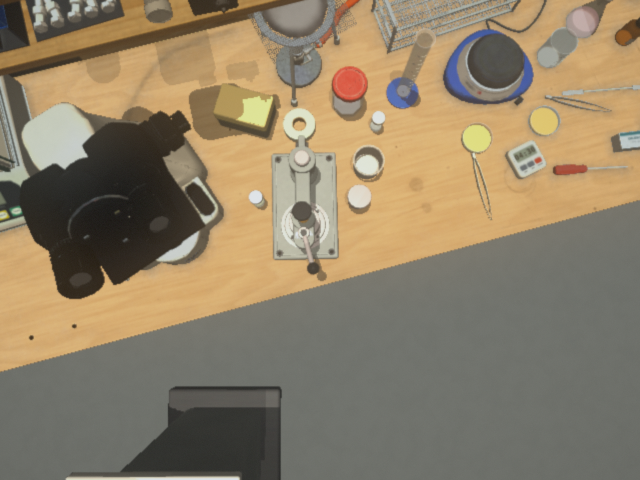

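Top: cap about (302,211), ball (313,268), gauge base upright in the picture; plunger is the white/steel top at (359,197) and the vial at (257,199). Scene: cap (293,228), ball (341,258). A microscope stands to the left of the gauge.

```bash
cat > h.py <<'E'
from bench import *
import cv2,numpy as np
def ray(n,u,v):
    c=camera_params(n);R=np.array(c["R"]);t=np.array(c["t"])
    return -R.T@t, R.T@np.array([(u-c["cx"])/c["fx"],(v-c["cy"])/c["fy"],1])
def onz(n,u,v,z):
    o,d=ray(n,u,v);return o+d*(z-o[2])/d[2]
def cloud(n,dep):
    c=camera_params(n);R=np.array(c["R"]);t=np.array(c["t"])
    v,u=np.mgrid[:480,:640];P=np.stack([(u-c["cx"])/c["fx"]*dep,(v-c["cy"])/c["fy"]*dep,dep],-1)
    return (P-t)@R
def tri(a,b):
    (o1,d1),(o2,d2)=a,b
    s=np.linalg.lstsq(np.stack([d1,-d2],1),o2-o1,rcond=None)[0]
    p,q=o1+s[0]*d1,o2+s[1]*d2
    return (p+q)/2,np.linalg.norm(p-q)
E
python3 - <<'E'
from h import *
for n,pts in(("top",[(302,211),(313,268),(302,157),(359,197),(257,199),(275,258),(337,258),(336,154),(274,155),(200,190),(100,200),(75,280)]),("scene",[(293,228),(341,258),(305,237),(250,165),(240,230)])):
    z=np.load(n+"0.npz");W=cloud(n,z["d"])
    for u,v in pts: print(n,u,v,z["p"][v,u],W[v,u].round(4))
    im=cv2.resize(z["p"][...,::-1][180:290,230:390] if n=="top" else z["p"][...,::-1][190:340,210:370],None,fx=5 if n=="top" else 4,fy=5 if n=="top" else 4,interpolation=cv2.INTER_CUBIC)
    cv2.imwrite(f"pics/{n}0z.png",im)
W=cloud("top",np.load("top0.npz")["d"])
m=(W[...,2]>0.2)
for a in (0.2,.25,.3,.35,.4):
    mm=(W[...,2]>a)&(W[...,0]>0.3);print(a,mm.sum(),W[mm].min(0).round(3),W[mm].max(0).round(3))
E
```

```text
top 302 211 [90 83 75] [ 0.6113 -0.2816  0.2043]
top 313 268 [83 77 66] [ 0.5256 -0.2983  0.1655]
top 302 157 [223 215 202] [ 0.712  -0.2789  0.1415]
top 359 197 [224 221 208] [ 0.6588 -0.3806  0.0607]
top 257 199 [223 228 232] [ 0.6556 -0.194   0.0541]
top 275 258 [164 161 144] [ 0.5496 -0.2249  0.0157]
top 337 258 [190 154 107] [ 0.5508 -0.3425 -0.001 ]
top 336 154 [216 177 120] [ 0.7555 -0.3409 -0.0025]
top 274 155 [177 175 157] [ 0.7479 -0.2208  0.0169]
top 200 190 [62 54 44] [ 0.6786 -0.0811  0.0196]
top 100 200 [38 38 37] [ 0.5839 -0.0837  0.4603]
top 75 280 [71 63 55] [ 0.5026 -0.0575  0.4499]
scene 293 228 [87 72 63] [ 0.6109 -0.2724  0.2027]
scene 341 258 [93 73 60] [ 0.5231 -0.289   0.1639]
scene 305 237 [249 241 236] [ 0.6559 -0.3726  0.0598]
scene 250 165 [59 51 42] [ 0.5532 -0.1243  0.4668]
scene 240 230 [44 41 36] [ 0.5015 -0.0444  0.467 ]
0.2 37180 [ 0.484 -0.487  0.2  ] [0.955 0.122 0.976]
0.25 33622 [ 0.484 -0.307  0.25 ] [0.888 0.122 0.976]
0.3 33490 [ 0.484 -0.307  0.301] [0.888 0.122 0.976]
0.35 23202 [ 0.484 -0.307  0.35 ] [0.865 0.088 0.976]
0.4 17816 [ 0.484 -0.307  0.4  ] [0.787 0.033 0.976]
```

View pics/top0z.png

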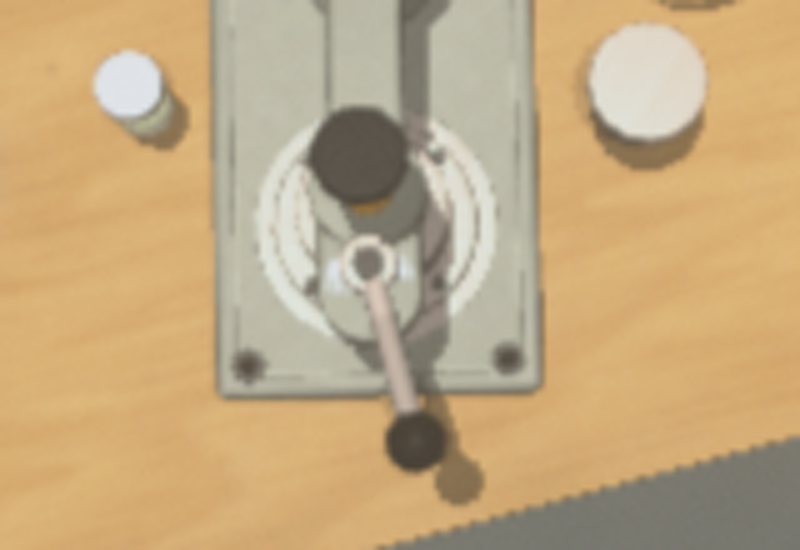

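View pics/scene0z.png

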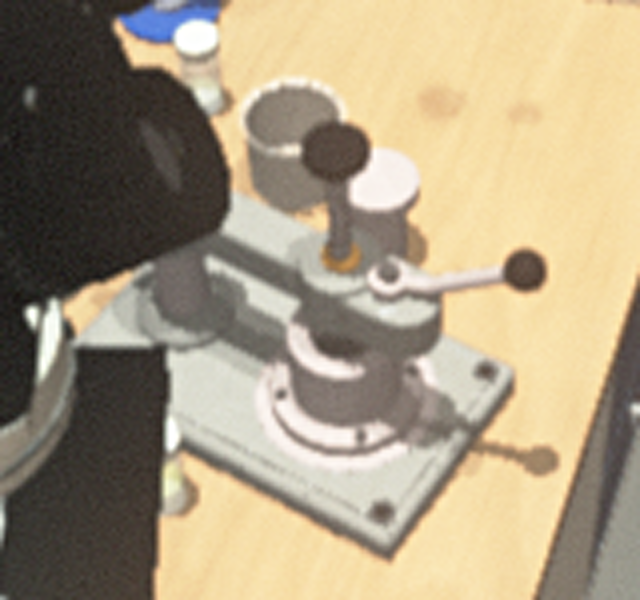

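```bash
python3 - <<'E'
from h import *
def cen(n,u0,v0,r,th=110):
    z=np.load(n+"0.npz");g=z["p"].max(-1);m=np.zeros((480,640),np.uint8)
    m[v0-r:v0+r+1,u0-r:u0+r+1]=(g[v0-r:v0+r+1,u0-r:u0+r+1]<th)
    k,l,s,c=cv2.connectedComponentsWithStats(m)
    i=l[v0,u0]; return c[i],s[i],l==i,cloud(n,z["d"])
for nm,a,b in(("cap",(302,211,14),(293,228,11)),("ball",(313,268,9),(341,258,9))):
    ca,sa,ma,Wa=cen("top",*a,105);cb,sb,mb,Wb=cen("scene",*b,105)
    print(nm,ca,sa,cb,sb,tri(ray("top",*ca),ray("scene",*cb)))
    print(np.median(Wa[ma],0),np.median(Wb[mb],0), np.percentile(Wa[ma][:,2],[10,50,90]))
    for zz in (.157,.2,.204,.208): print(zz,onz("top",*ca,zz).round(4),onz("scene",*cb,zz).round(4))
print("pivot",onz("top",303.6,232.5,.131))
for u,v in((273.5,258.5),(273,153),(338,258),(336,153)):print(onz("top",u,v,.02))
# table-near obstacle map: microscope points w/ y<0.05
W=cloud("top",np.load("top0.npz")["d"])
for z0 in np.arange(.1,.6,.1):
  m=(W[...,2]>z0)&(W[...,2]<z0+.1)&(W[...,0]<.65)&(W[...,0]>.3)&(W[...,1]>-.25); 
  if m.any():print(z0,m.sum(),np.percentile(W[m],[1,99],axis=0).round(3).tolist())
E
```

```text
cap [301.6097561  210.96167247] [292 202  20  19 287] [293.08465608 227.67195767] [285 220  17  16 189] (array([ 0.61428687, -0.27988106,  0.19457288]), np.float64(0.0033001400852585233))
[ 0.61168327 -0.28138985  0.20211241] [ 0.61121509 -0.27357301  0.20311653] [0.2002424  0.20211241 0.20385802]
0.157 [ 0.6184 -0.2794  0.157 ] [ 0.6371 -0.3076  0.157 ]
0.2 [ 0.612  -0.2808  0.2   ] [ 0.6128 -0.2752  0.2   ]
0.204 [ 0.6114 -0.281   0.204 ] [ 0.6105 -0.2722  0.204 ]
0.208 [ 0.6108 -0.2811  0.208 ] [ 0.6083 -0.2692  0.208 ]
ball [313.04807692 267.75961538] [308 262  11  12 104] [340.72307692 257.36923077] [336 253  10   9  65] (array([ 0.52728101, -0.29783453,  0.15378236]), np.float64(0.002026089077734691))
[ 0.5256202  -0.29832116  0.16395364] [ 0.52399622 -0.29006555  0.16393141] [0.16061775 0.16395364 0.16699838]
0.157 [ 0.5262 -0.2983  0.157 ] [ 0.527  -0.2951  0.157 ]
0.2 [ 0.5247 -0.2988  0.2   ] [ 0.5101 -0.2635  0.2   ]
0.204 [ 0.5245 -0.2988  0.204 ] [ 0.5086 -0.2606  0.204 ]
0.208 [ 0.5244 -0.2989  0.208 ] [ 0.507  -0.2577  0.208 ]
pivot [ 0.5859527  -0.28202678  0.131     ]
[ 0.54844303 -0.22245985  0.02      ]
[ 0.75099711 -0.21913091  0.02      ]
[ 0.54964243 -0.343661    0.02      ]
[ 0.75149192 -0.34008793  0.02      ]
0.2 2645 [[0.504, -0.134, 0.216], [0.644, 0.009, 0.236]]
0.30000000000000004 484 [[0.58, -0.133, 0.346], [0.65, 0.047, 0.4]]
0.4 15321 [[0.49, -0.157, 0.403], [0.647, 0.021, 0.471]]
```

```bash
python3 - <<'E'
from h import *
for n in("top","scene"):
  W=cloud(n,np.load(n+"0.npz")["d"])
  print(n,"cam",ray(n,0,0)[0].round(3))
  m=(W[...,2]>.2)&(W[...,0]>.45)&(W[...,1]<.3)&(W[...,1]>-.5)
  P=W[m]
  for y in np.arange(-.45,.25,.03):
    q=P[(P[:,1]>y)&(P[:,1]<=y+.03)]
    if len(q)>5: 
      lo=q[q[:,0]<.75]
      print(round(y,2),len(q),"minx",np.percentile(q[:,0],2).round(3),"maxz x<.75",(lo[:,2].max().round(3) if len(lo) else None))
W=cloud("top",np.load("top0.npz")["d"])
m=(W[...,0]<.42)&(W[...,2]>.0);P=W[m];print(np.percentile(P,[2,50,98],axis=0).round(3))
E
```

```text
top cam [ 0.497 -0.307  0.976]
-0.39 9 minx 0.915 maxz x<.75 None
-0.36 16 minx 0.908 maxz x<.75 None
-0.33 1273 minx 0.497 maxz x<.75 0.976
-0.3 338 minx 0.599 maxz x<.75 0.206
-0.27 221 minx 0.608 maxz x<.75 0.204
-0.24 295 minx 0.856 maxz x<.75 None
-0.21 432 minx 0.851 maxz x<.75 None
-0.18 945 minx 0.551 maxz x<.75 0.47
-0.15 3157 minx 0.545 maxz x<.75 0.474
-0.12 4872 minx 0.547 maxz x<.75 0.462
-0.09 6134 minx 0.494 maxz x<.75 0.473
-0.06 5104 minx 0.49 maxz x<.75 0.475
-0.03 4422 minx 0.508 maxz x<.75 0.447
-0.0 4128 minx 0.536 maxz x<.75 0.431
0.03 2714 minx 0.605 maxz x<.75 0.403
0.06 1974 minx 0.685 maxz x<.75 0.354
0.09 804 minx 0.781 maxz x<.75 None
scene cam [0.28  0.168 0.789]
-0.45 783 minx 0.927 maxz x<.75 None
-0.42 1001 minx 0.92 maxz x<.75 None
-0.39 737 minx 0.91 maxz x<.75 None
-0.36 653 minx 0.877 maxz x<.75 None
-0.33 1445 minx 0.87 maxz x<.75 None
-0.3 1739 minx 0.605 maxz x<.75 0.206
-0.27 2520 minx 0.851 maxz x<.75 0.206
-0.24 1721 minx 0.845 maxz x<.75 None
-0.21 1962 minx 0.837 maxz x<.75 None
-0.18 3067 minx 0.563 maxz x<.75 0.469
-0.15 5331 minx 0.547 maxz x<.75 0.475
-0.12 5958 minx 0.558 maxz x<.75 0.465
-0.09 7704 minx 0.502 maxz x<.75 0.475
-0.06 8552 minx 0.492 maxz x<.75 0.475
-0.03 8249 minx 0.51 maxz x<.75 0.453
-0.0 8898 minx 0.53 maxz x<.75 0.435
0.03 6226 minx 0.568 maxz x<.75 0.409
0.06 3111 minx 0.655 maxz x<.75 0.355
0.09 208 minx 0.678 maxz x<.75 0.235
[[ 0.145 -0.111  0.   ]
 [ 0.394  0.185  0.001]
 [ 0.42   0.287  0.004]]
```

Emit:
{"fn": "play_rows", "kwargs": {
  "motion": [
    [-0.01,-0.04,0.03,-8,0],
    [-0.02,-0.08,0.06,-16,0],
    [-0.02,-0.12,0.08,-24,0],
    [-0.02,-0.16,0.1,-32,0],
    [-0.02,-0.19,0.1,-40,0]
  ],
  "grip_force": 40
}}

```text
time_s: 0.6
position: [0.2082, 0.3361, 0.333]
tcp_rot: [-1.658, -2.667, -0.004]
force: [0.6, 1.6, -0.8]
gripper_width: 0.0123
```

Emit:
{"fn": "play_rows", "kwargs": {
  "motion": [
    [0.03,-0.035,0,-8,0],
    [0.06,-0.075,0,-16,0],
    [0.09,-0.12,0,-24,0],
    [0.12,-0.16,0,-32,0],
    [0.14,-0.2,0,-40,0]
  ]
}}

```text
time_s: 1.1
position: [0.349, 0.1361, 0.3313]
tcp_rot: [2.47, 1.941, 0.001]
force: [1.5, 0.7, -0.3]
gripper_width: -0.0001
```

```bash
python3 - <<'E'
from h import *
s=read_state();print(s["joint_positions"].round(3),s["position"].round(3),s["gripper_width"])
for n in("scene","top"):
    p,d=camera(n);cv2.imwrite(f"pics/{n}1.png",p[:,:,::-1])
E
```

```text
[-0.774  0.298  0.449  1.948 -0.16   0.93  -0.486] [0.349 0.136 0.331] -8.724985017667826e-05
```

View pics/scene1.png

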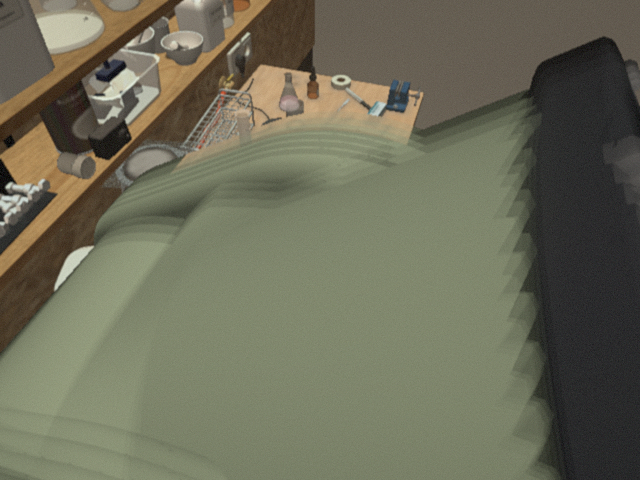

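View pics/top1.png

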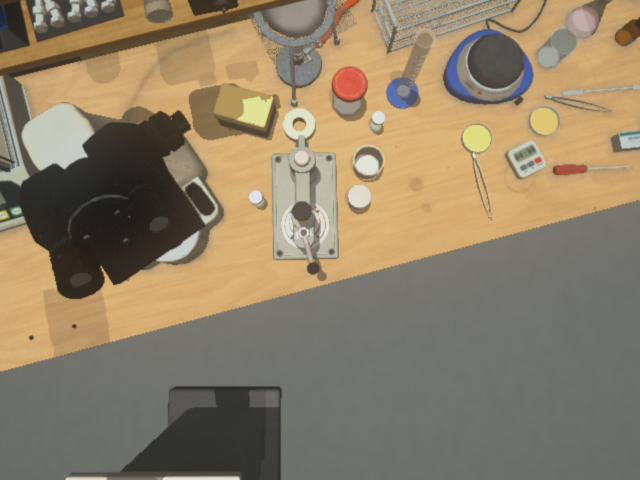

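The scene view is now blocked by the arm; the top view shows the work untouched, path ahead (x<0.45) clear.

Emit:
{"fn": "play_rows", "kwargs": {
  "motion": [
    [0.005,-0.05,0,0,0],
    [0.01,-0.1,0,0,0],
    [0.015,-0.15,0,0,0],
    [0.015,-0.2,0,0,0],
    [0.015,-0.25,0,0,0]
  ]
}}

```text
time_s: 1.7
position: [0.3627, -0.1118, 0.3313]
tcp_rot: [-2.464, -1.949, -0.0]
force: [1.3, 1.4, -0.3]
gripper_width: -0.0
```

```bash
python3 - <<'E'
from h import *
s=read_state();print(s["joint_positions"].round(3),s["position"].round(3),s["gripper_width"])
for n in("scene","top"):
    p,d=camera(n);cv2.imwrite(f"pics/{n}2.png",p[:,:,::-1])
E
```

```text
[-0.138  0.314  0.507  1.935 -0.187  0.939  0.227] [ 0.363 -0.112  0.331] -2.486542396731063e-05
```

View pics/scene2.png

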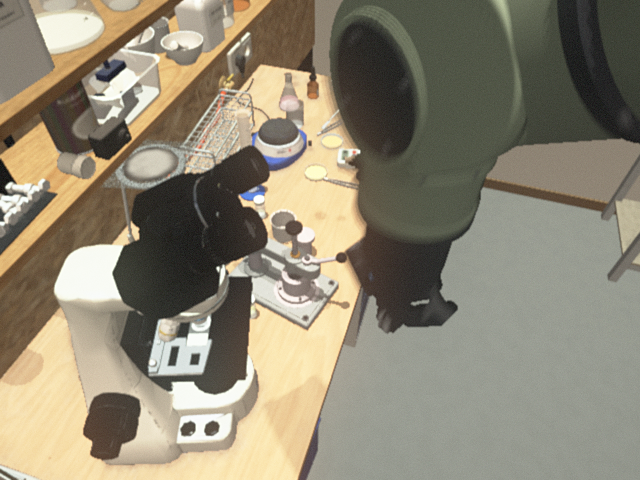

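View pics/top2.png

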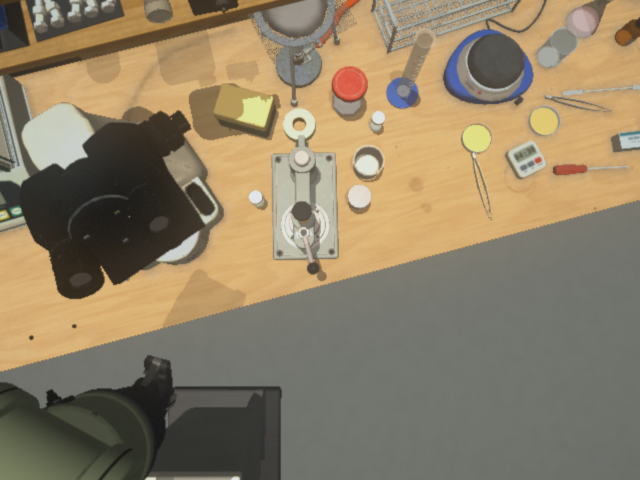

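Scene: wrist at upper right (425,110), fingers at (400,310); the forearm comes from the +y side. I'll sweep further to -y and see how the turn affects the elbow.

Emit:
{"fn": "play_rows", "kwargs": {
  "motion": [
    [0,-0.04,0,8,0],
    [0.0,-0.08,0,16,0],
    [0,-0.12,0,24,0],
    [0,-0.16,0,32,0],
    [0,-0.2,0,40,0]
  ]
}}

```text
time_s: 2.3
position: [0.3631, -0.3113, 0.3311]
tcp_rot: [-1.651, -2.672, -0.001]
force: [0.8, 1.2, 1.0]
gripper_width: 0.0002
```

```bash
python3 - <<'E'
from h import *
s=read_state();print(s["joint_positions"].round(3),s["position"].round(3),s["gripper_width"])
for n in("top",):
    p,d=camera(n);cv2.imwrite(f"pics/{n}3.png",p[:,:,::-1])
W=cloud("top",d);m=(d>0)&(W[...,2]>.15)&(W[...,0]<.48)
print(np.percentile(W[m],[1,50,99],axis=0).round(3))
for z in np.arange(.2,.8,.05):
    q=W[m&(W[...,2]>z)&(W[...,2]<z+.05)]
    if len(q)>20:print(round(z,2),len(q),np.percentile(q,[2,98],axis=0).round(3).tolist())
E
```

```text
[ 0.46   0.462  0.305  1.644 -0.154  1.06   1.275] [ 0.363 -0.311  0.331] 0.0001711980729188611
[[ 0.377 -0.368  0.418]
 [ 0.405 -0.308  0.672]
 [ 0.436 -0.253  0.7  ]]
0.35 22 [[0.394, -0.311, 0.381], [0.408, -0.304, 0.399]]
0.4 636 [[0.394, -0.306, 0.403], [0.421, -0.278, 0.447]]
0.5 238 [[0.384, -0.355, 0.52], [0.405, -0.277, 0.549]]
0.55 191 [[0.386, -0.355, 0.552], [0.422, -0.303, 0.591]]
0.6 1845 [[0.375, -0.374, 0.605], [0.438, -0.248, 0.65]]
0.65 9622 [[0.386, -0.355, 0.652], [0.433, -0.264, 0.698]]
0.7 153 [[0.397, -0.285, 0.7], [0.403, -0.273, 0.703]]
```

View pics/top3.png

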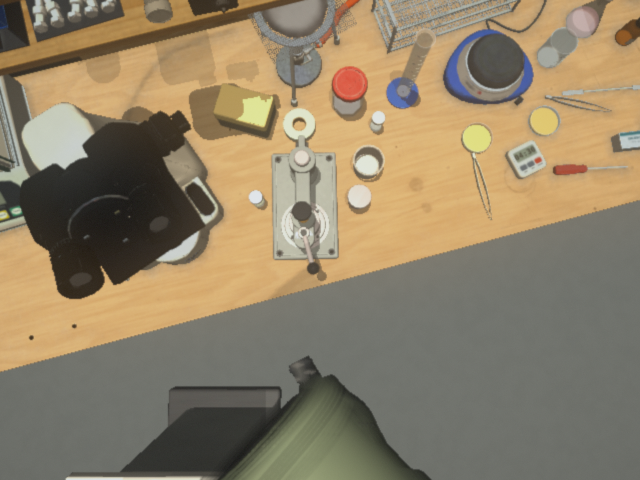

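Top: gripper tip at about (303,370), the wrist runs back down the picture; gauge free. More + turn moves the elbow away from the microscope.

Emit:
{"fn": "play_rows", "kwargs": {
  "motion": [
    [0.01,-0.02,0,8,0],
    [0.02,-0.04,0,16,0],
    [0.03,-0.05,0,24,0],
    [0.04,-0.05,0,32,0],
    [0.04,-0.05,0,40,0]
  ]
}}

```text
time_s: 2.85
position: [0.4044, -0.3594, 0.3306]
tcp_rot: [-0.637, -3.076, -0.001]
force: [-0.3, -0.1, -0.8]
gripper_width: 0.0
```

```bash
python3 - <<'E'
from h import *
s=read_state();print(s["joint_positions"].round(3),s["position"].round(3),s["force"])
E
```

```text
[ 0.617  0.558  0.096  1.429 -0.056  1.159  1.883] [ 0.404 -0.359  0.331] [-0.29732701 -0.13889054 -0.76212457]
```

Emit:
{"fn": "play_rows", "kwargs": {
  "motion": [
    [0.03,0.0,0,6,0],
    [0.06,0.0,0,12,0],
    [0.09,0.0,0,18,0],
    [0.12,0.0,0,23,0],
    [0.13,0.0,0,23,0]
  ]
}}

```text
time_s: 3.35
position: [0.5356, -0.3585, 0.33]
tcp_rot: [-0.013, -3.141, -0.003]
force: [-0.1, -0.6, 0.2]
gripper_width: 0.0001
```

```bash
python3 - <<'E'
from h import *
s=read_state();print(s["joint_positions"].round(3),s["position"].round(3),s["force"])
for n in("scene","top"):
    p,d=camera(n);cv2.imwrite(f"pics/{n}4.png",p[:,:,::-1])
E
```

```text
[ 0.544  0.76  -0.01   0.99   0.006  1.394  2.099] [ 0.536 -0.358  0.33 ] [-0.06050253 -0.60406623  0.174764  ]
```

View pics/scene4.png

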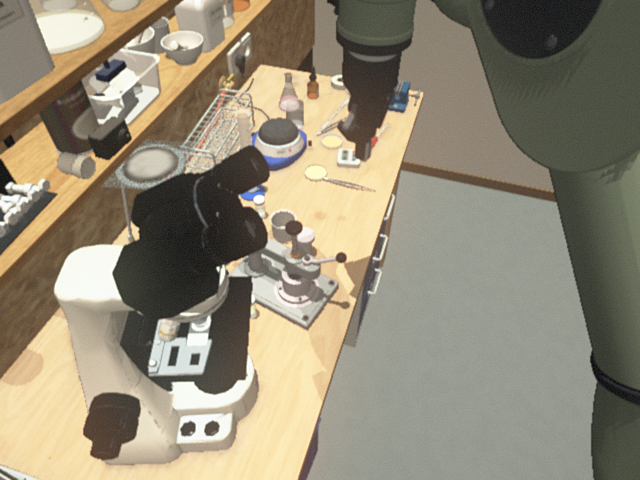

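View pics/top4.png

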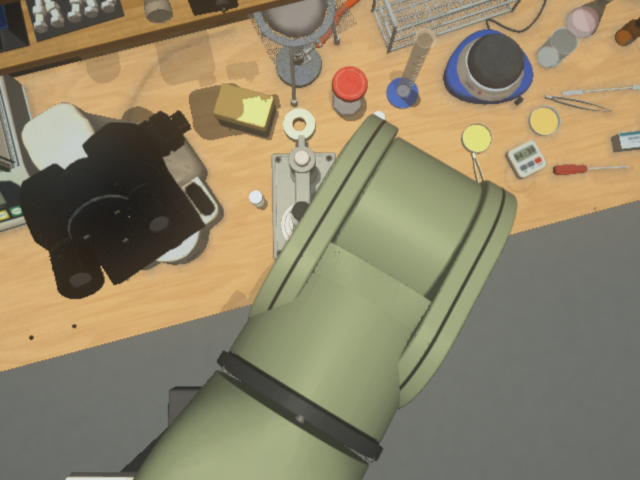

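Forearm is now high and well to the right of the microscope. Move above the cap.

Emit:
{"fn": "play_rows", "kwargs": {
  "motion": [
    [0.02,0.02,0,0,0],
    [0.04,0.04,0,0,0],
    [0.06,0.06,-0.02,0,0],
    [0.076,0.077,-0.05,0,0],
    [0.076,0.077,-0.08,0,0]
  ]
}}

```text
time_s: 3.95
position: [0.6104, -0.2798, 0.2502]
tcp_rot: [0.017, 3.141, 0.002]
force: [-0.0, -0.2, -1.1]
gripper_width: -0.0001
```

```bash
python3 - <<'E'
from h import *
s=read_state();print(s["joint_positions"].round(3),s["position"].round(3),s["force"])
for n in("scene","top"):
    p,d=camera(n);cv2.imwrite(f"pics/{n}5.png",p[:,:,::-1])
    if n=="scene":
        cv2.imwrite("pics/scene5z.png",cv2.resize(p[100:340,210:410,::-1],None,fx=2.5,fy=2.5,interpolation=cv2.INTER_CUBIC))
E
```

```text
[ 0.384  0.863 -0.004  1.032  0.002  1.246  1.941] [ 0.61 -0.28  0.25] [-0.00289835 -0.17901445 -1.05863634]
```

View pics/scene5z.png

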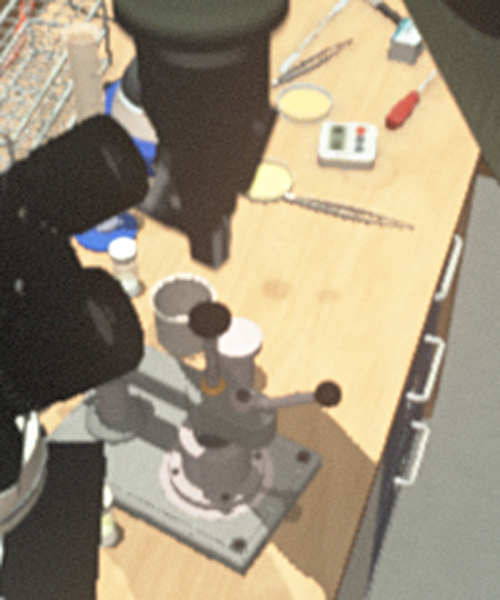

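View pics/scene5.png

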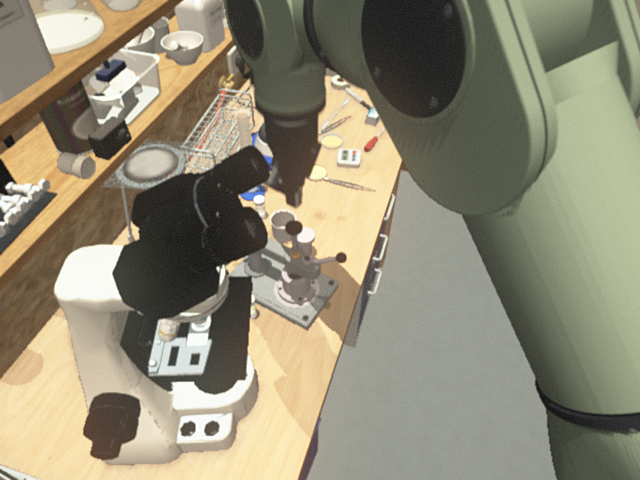

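View pics/top5.png

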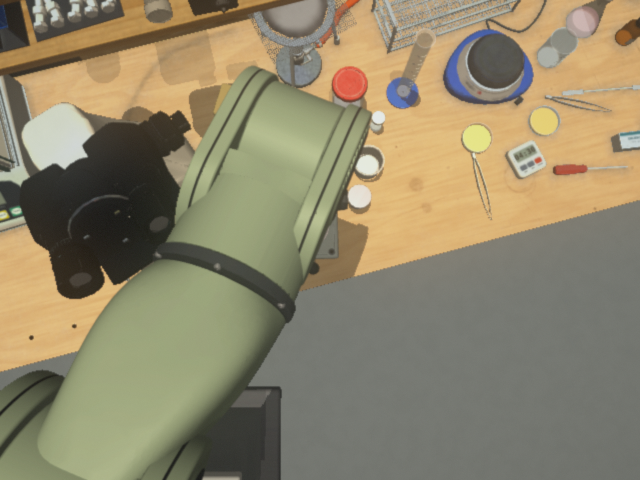

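```bash
python3 - <<'E'
from h import *
for n in("scene","top"):
    c=camera_params(n);R=np.array(c["R"]);t=np.array(c["t"])
    for X in([.6104,-.2798,.2502],[.612,-.281,.202],[.612,-.281,.204]):
        q=R@np.array(X)+t;print(n,X,(q[0]/q[2]*c["fx"]+c["cx"]).round(1),(q[1]/q[2]*c["fy"]+c["cy"]).round(1))
p,d=camera("top");W=cloud("top",d)
p2,d2=camera("scene");W2=cloud("scene",d2)
for nm,W,p in(("top",W,p),("sc",W2,p2)):
  gr=(p[...,1].astype(int)>p[...,2]+12)&(p[...,1]>=p[...,0])
  for z in np.arange(.35,.8,.05):
    m=gr&(W[...,2]>z)&(W[...,2]<z+.05)&(W[...,0]>.42)&(W[...,1]<.1)
    if m.sum()>20:print(nm,round(z,2),m.sum(),np.percentile(W[m],[1,99],axis=0).round(3).tolist())
E
```

```text
scene [0.6104, -0.2798, 0.2502] 294.9 205.6
scene [0.612, -0.281, 0.202] 295.4 225.0
scene [0.612, -0.281, 0.204] 295.3 224.2
top [0.6104, -0.2798, 0.2502] 299.7 206.9
top [0.612, -0.281, 0.202] 301.7 210.8
top [0.612, -0.281, 0.204] 301.6 210.6
top 0.35 1772 [[0.646, -0.014, 0.35], [0.723, 0.062, 0.356]]
top 0.5 23 [[0.516, -0.343, 0.524], [0.608, -0.303, 0.548]]
top 0.55 1643 [[0.495, -0.345, 0.564], [0.667, -0.252, 0.6]]
top 0.6 27927 [[0.444, -0.335, 0.601], [0.647, -0.205, 0.649]]
top 0.65 26057 [[0.421, -0.266, 0.651], [0.504, -0.133, 0.689]]
sc 0.35 2857 [[0.59, -0.403, 0.35], [1.027, 0.065, 0.394]]
sc 0.4 116 [[0.528, -0.487, 0.4], [0.973, 0.036, 0.43]]
sc 0.45 1565 [[0.563, -0.289, 0.454], [0.635, -0.235, 0.499]]
sc 0.5 1611 [[0.544, -0.277, 0.501], [0.873, -0.128, 0.55]]
sc 0.55 2366 [[0.449, -0.252, 0.551], [0.675, -0.156, 0.6]]
sc 0.6 2350 [[0.422, -0.209, 0.6], [0.57, -0.117, 0.648]]
sc 0.65 198 [[0.429, -0.127, 0.65], [0.443, -0.119, 0.664]]
```

Tip and cap line up to 1–2 mm in both views. Descend to the cap and start pushing.

Emit:
{"fn": "play_rows", "kwargs": {
  "motion": [
    [0,0,-0.02,0,0],
    [0,0,-0.04,0,0],
    [0,0,-0.046,0,0],
    [0,0,-0.052,0,0],
    [0,0,-0.058,0,0]
  ]
}}

```text
time_s: 4.65
position: [0.6094, -0.2838, 0.1945]
tcp_rot: [0.023, 3.14, -0.002]
force: [-0.2, -1.0, 3.4]
gripper_width: 0.0
```

```bash
python3 - <<'E'
from h import *
s=read_state();print(s["joint_positions"].round(3),s["position"].round(4),s["force"].round(2),s["effort"].round(1))
E
```

```text
[ 0.39   0.91  -0.005  1.123  0.005  1.107  1.941] [ 0.6094 -0.2838  0.1945] [-0.22 -1.    3.4 ] [  -0.8 -103.4    1.3  -26.1   -0.4    0.3    0. ]
```

3.4 N: the spindle is sliding. Continue slowly.

Emit:
{"fn": "play_rows", "kwargs": {
  "motion": [
    [0.001,0.001,-0.002,0,0],
    [0.001,0.001,-0.004,0,0],
    [0.001,0.001,-0.006,0,0],
    [0.001,0.001,-0.008,0,0],
    [0.001,0.001,-0.01,0,0]
  ]
}}

```text
time_s: 5.15
position: [0.6105, -0.2823, 0.1841]
tcp_rot: [0.022, 3.14, -0.001]
force: [-6.8, 2.3, 31.9]
gripper_width: 0.0002
```

```bash
python3 - <<'E'
from h import *
p,d=camera("scene");s=read_state();print(s["position"].round(4),s["force"].round(2),s["torque"].round(2),s["effort"].round(1))
cv2.imwrite("pics/scene6.png",p[:,:,::-1])
cv2.imwrite("pics/scene6z.png",cv2.resize(p[100:340,210:410,::-1],None,fx=2.5,fy=2.5,interpolation=cv2.INTER_CUBIC))
E
```

```text
[ 0.6105 -0.2823  0.1843] [-3.72  0.31 13.25] [ 0.23  0.68 -0.03] [ -0.3 -94.1   1.6 -23.7   0.   -1.6   0. ]
```

View pics/scene6z.png

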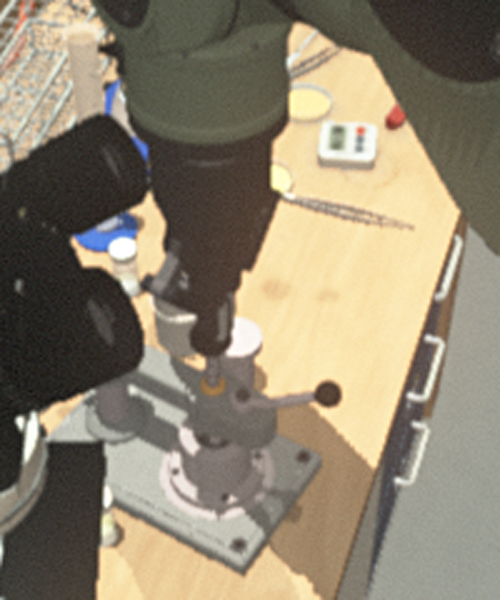

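View pics/scene6.png

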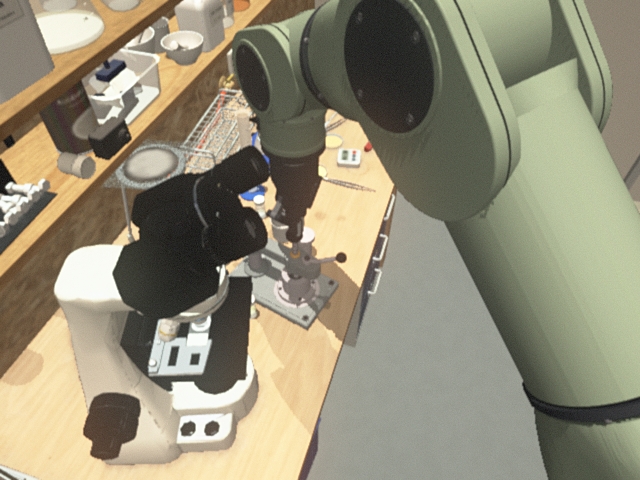

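The tip sits on the cap (scene about (294,235)); nothing else in contact. Verify the stop with a small extra push.

Emit:
{"fn": "play_rows", "kwargs": {
  "motion": [
    [0,0,-0.0005,0,0],
    [0,0,-0.001,0,0],
    [0,0,-0.001,0,0],
    [0,0,-0.001,0,0],
    [0,0,-0.001,0,0]
  ]
}}

```text
time_s: 5.7
position: [0.6105, -0.2823, 0.1841]
tcp_rot: [0.022, 3.139, -0.002]
force: [-6.2, 2.8, 24.1]
gripper_width: -0.0002
```

```bash
python3 - <<'E'
from h import *
W=cloud("scene",np.load("scene0.npz")["d"])
r=np.hypot(W[...,0]-.6115,W[...,1]+.278)
m=(r<.022)&(W[...,2]<.08)&(W[...,2]>.02);v,u=np.nonzero(m)
for a,b in zip(u,v):print(a,b,W[b,a].round(3),r[b,a].round(3))
s=read_state();print(s["force"].round(1))
E
```

```text
286 269 [ 0.632 -0.273  0.074] 0.022
286 270 [ 0.632 -0.272  0.072] 0.022
286 271 [ 0.63  -0.269  0.073] 0.021
287 271 [ 0.629 -0.271  0.072] 0.019
286 272 [ 0.629 -0.268  0.073] 0.02
287 272 [ 0.627 -0.268  0.074] 0.018
288 272 [ 0.63  -0.275  0.064] 0.019
289 272 [ 0.629 -0.277  0.062] 0.018
286 273 [ 0.628 -0.266  0.072] 0.02
287 273 [ 0.626 -0.267  0.073] 0.018
288 273 [ 0.63  -0.275  0.061] 0.019
289 273 [ 0.63  -0.279  0.057] 0.019
290 273 [ 0.629 -0.28   0.056] 0.018
291 273 [ 0.627 -0.281  0.056] 0.016
292 273 [ 0.626 -0.283  0.055] 0.015
286 274 [ 0.626 -0.263  0.074] 0.021
287 274 [ 0.623 -0.263  0.075] 0.019
288 274 [ 0.629 -0.274  0.059] 0.018
289 274 [ 0.629 -0.276  0.057] 0.017
290 274 [ 0.628 -0.278  0.055] 0.016
291 274 [ 0.626 -0.279  0.056] 0.015
292 274 [ 0.624 -0.28   0.057] 0.013
293 274 [ 0.623 -0.281  0.056] 0.012
294 274 [ 0.62  -0.281  0.058] 0.01
295 274 [ 0.619 -0.283  0.057] 0.009
296 274 [ 0.618 -0.285  0.056] 0.01
297 274 [ 0.616 -0.285  0.057] 0.008
286 275 [ 0.625 -0.261  0.073] 0.021
287 275 [ 0.623 -0.263  0.073] 0.019
288 275 [ 0.629 -0.273  0.058] 
[... 2866 characters left out ...]
 -0.257  0.074] 0.021
293 280 [ 0.607 -0.26   0.072] 0.019
294 280 [ 0.605 -0.26   0.074] 0.019
295 280 [ 0.604 -0.262  0.072] 0.017
296 280 [ 0.601 -0.262  0.074] 0.019
297 280 [ 0.6   -0.263  0.073] 0.019
298 280 [ 0.598 -0.264  0.074] 0.019
299 280 [ 0.596 -0.264  0.075] 0.02
300 280 [ 0.594 -0.265  0.076] 0.022
301 280 [ 0.594 -0.268  0.072] 0.02
292 281 [ 0.608 -0.257  0.071] 0.021
293 281 [ 0.605 -0.258  0.073] 0.021
294 281 [ 0.604 -0.258  0.073] 0.021
295 281 [ 0.602 -0.26   0.073] 0.021
296 281 [ 0.601 -0.261  0.073] 0.02
297 281 [ 0.599 -0.261  0.073] 0.021
298 281 [ 0.598 -0.263  0.072] 0.02
299 281 [ 0.596 -0.264  0.073] 0.021
298 282 [ 0.597 -0.262  0.07 ] 0.021
[-6.2  2.8 24.1]
```

The depth picture shows the punch top at about 0.057 m, so the cap should stop at 0.185; the stop came at 0.184. Both agree. Now check clearance to the microscope for the lever approach.

```bash
python3 - <<'E'
from h import *
from scipy.spatial import cKDTree
M=[];A=[]
for n in("top","scene"):
    d0=np.load(n+"0.npz")["d"];W0=cloud(n,d0)
    m=(d0>0)&(W0[...,2]>.28)&(W0[...,0]>.44)&(W0[...,0]<.72)&(W0[...,1]<.1)&(W0[...,1]>-.25);M.append(W0[m])
    p,d=camera(n);W=cloud(n,d)
    ch=(d>0)&(d0>0)&(d<d0-.03)&(W[...,2]>.3)&(W[...,0]>.2)&(W[...,2]<.9);A.append(W[ch])
M=np.vstack(M);A=np.vstack(A);T=cKDTree(M)
np.savez("ma.npz",M=M,A=A)
for s in([0,0,0],[0,0,.06],[-.09,0,.06],[-.09,.02,-.034],[-.09,.01,-.034],[-.07,.005,-.034],[-.05,-.04,-.034]):
    dd,i=T.query(A+np.array(s));k=np.argsort(dd)[20];print(s,dd[k].round(3),"arm",A[k]+s,"mic",M[i[k]])
print(read_state()["force"])
E
```

```text
[0, 0, 0] 0.048 arm [ 0.56301498 -0.20505716  0.47957859] mic [ 0.56898346 -0.16209707  0.45833203]
[0, 0, 0.06] 0.077 arm [ 0.59096373 -0.23666038  0.43691237] mic [ 0.56799259 -0.16411562  0.45051755]
[-0.09, 0, 0.06] 0.078 arm [ 0.53345866 -0.2360162   0.45252472] mic [ 0.55918871 -0.16298893  0.4453253 ]
[-0.09, 0.02, -0.034] 0.05 arm [ 0.55064264 -0.21271368  0.44806706] mic [ 0.56137204 -0.16381534  0.44475204]
[-0.09, 0.01, -0.034] 0.059 arm [ 0.52895882 -0.21406988  0.44164955] mic [ 0.55918871 -0.16298893  0.4453253 ]
[-0.07, 0.005, -0.034] 0.057 arm [ 0.53977641 -0.216094    0.44895559] mic [ 0.55918871 -0.16298893  0.4453253 ]
[-0.05, -0.04, -0.034] 0.093 arm [ 0.5461846  -0.25543674  0.45238484] mic [ 0.56519477 -0.16453571  0.4478874 ]
[-5.85477139  1.43276863 24.10079956]
```

Margins of about 5 cm. Raise, then go to the left side of the ball.

Emit:
{"fn": "play_rows", "kwargs": {
  "motion": [
    [0,0,0.01,0,0],
    [0,0,0.035,0,0],
    [-0.03,0.005,0.05,0,0],
    [-0.06,0.015,0.05,0,0],
    [-0.09,0.022,0.05,0,0]
  ]
}}

```text
time_s: 6.3
position: [0.5189, -0.2594, 0.2326]
tcp_rot: [0.021, 3.141, 0.0]
force: [0.8, 0.0, -0.8]
gripper_width: -0.0003
```

```bash
python3 - <<'E'
from h import *
p,d=camera("scene");s=read_state();print(s["position"].round(4),s["force"].round(2),s["joint_positions"].round(3))
cv2.imwrite("pics/scene7z.png",cv2.resize(p[100:340,210:410,::-1],None,fx=2.5,fy=2.5,interpolation=cv2.INTER_CUBIC))
W=cloud("scene",d);m=(np.hypot(W[...,0]-.611,W[...,1]+.275)<.02)&(W[...,2]>.14)&(W[...,2]<.21)&(p.max(-1)<110)
print(m.sum(),np.percentile(W[m][:,2],[50,75,90,98]) if m.any() else 0)
E
```

```text
[ 0.5144 -0.2589  0.2327] [-2.   -1.11  2.05] [ 0.416  0.708 -0.011  1.476  0.009  0.961  1.958]
200 [0.18436    0.18534048 0.18596438 0.18677593]
```

View pics/scene7z.png

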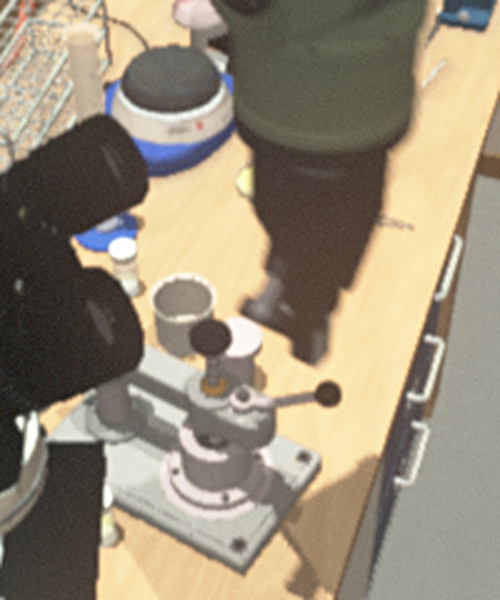

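Spindle stays down (cap top ≈0.185), lever still open at the same place. Lower beside the ball.

Emit:
{"fn": "play_rows", "kwargs": {
  "motion": [
    [0.002,0,-0.03,0,0],
    [0.002,0,-0.06,0,0],
    [0.003,0,-0.082,0,0],
    [0.003,0,-0.082,0,0],
    [0.003,0,-0.082,0,0]
  ]
}}

```text
time_s: 6.85
position: [0.5233, -0.2602, 0.151]
tcp_rot: [0.022, 3.141, -0.0]
force: [-0.7, 0.3, 1.5]
gripper_width: -0.0
```

```bash
python3 - <<'E'
from h import *
p,d=camera("scene");s=read_state();print(s["position"].round(4),s["force"].round(2))
cv2.imwrite("pics/scene8z.png",cv2.resize(p[190:340,250:400,::-1],None,fx=4,fy=4,interpolation=cv2.INTER_CUBIC))
E
```

```text
[ 0.5235 -0.2603  0.1514] [-0.04  0.73  0.37]
```

View pics/scene8z.png

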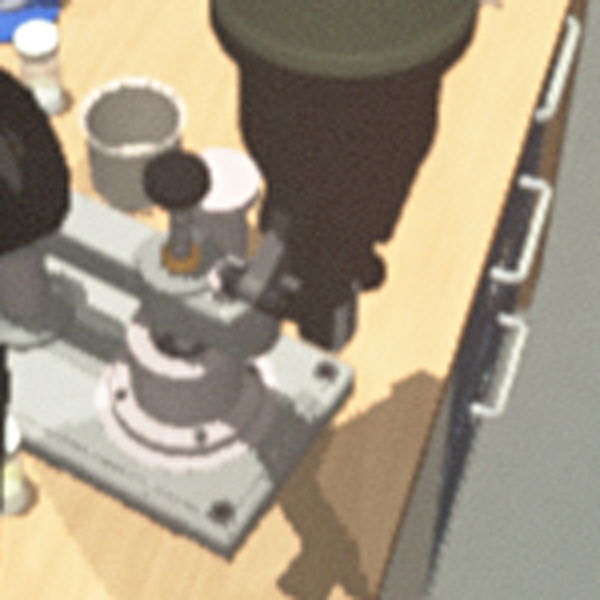

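Fingers are on the left of the ball (ball at (343,257) behind them). Sweep.

Emit:
{"fn": "play_rows", "kwargs": {
  "motion": [
    [-0.002,-0.01,0,0,0],
    [-0.003,-0.019,0,0,0],
    [-0.003,-0.026,0,0,0],
    [-0.002,-0.034,0,0,0],
    [0,-0.042,0,0,0]
  ]
}}

```text
time_s: 7.4
position: [0.523, -0.3029, 0.1503]
tcp_rot: [-0.022, -3.141, 0.0]
force: [-1.6, 2.1, 0.8]
gripper_width: 0.0
```

Emit:
{"fn": "play_rows", "kwargs": {
  "motion": [
    [0.003,-0.007,0,0,0],
    [0.007,-0.014,0,0,0],
    [0.012,-0.021,0,0,0],
    [0.016,-0.026,0,0,0],
    [0.021,-0.03,0,0,0]
  ]
}}

```text
time_s: 7.9
position: [0.5442, -0.3327, 0.1501]
tcp_rot: [-0.022, -3.141, 0.0]
force: [-1.2, 1.4, -1.3]
gripper_width: 0.0001
```

```bash
python3 - <<'E'
from h import *
p,d=camera("scene");s=read_state();print(s["position"].round(4),s["force"].round(2))
cv2.imwrite("pics/scene9z.png",cv2.resize(p[190:340,250:400,::-1],None,fx=4,fy=4,interpolation=cv2.INTER_CUBIC))
E
```

```text
[ 0.5449 -0.333   0.1501] [-0.02 -1.42  0.87]
```

View pics/scene9z.png

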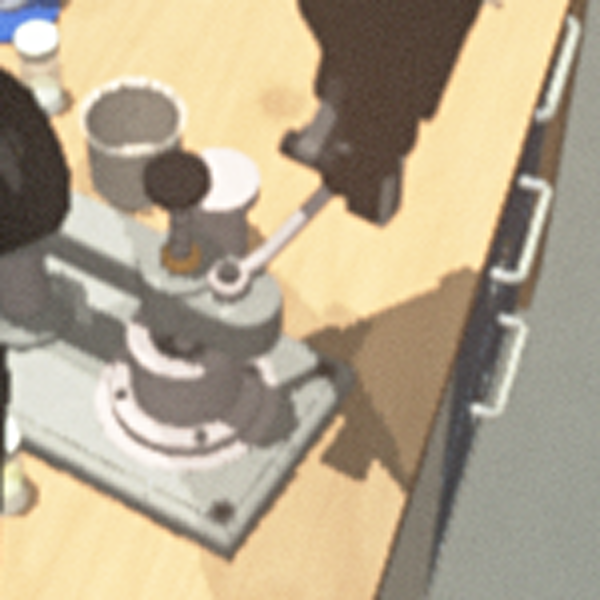

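Lever has swung most of the way; push on to the stop.

Emit:
{"fn": "play_rows", "kwargs": {
  "motion": [
    [0.004,-0.003,0,0,0],
    [0.008,-0.005,0,0,0],
    [0.012,-0.007,0,0,0],
    [0.015,-0.008,0,0,0],
    [0.018,-0.008,0,0,0]
  ]
}}

```text
time_s: 8.45
position: [0.5588, -0.34, 0.1497]
tcp_rot: [-0.023, -3.133, -0.003]
force: [-38.3, 8.6, 16.4]
gripper_width: -0.0001
```

Hard stop felt (38 N). Back off.

Emit:
{"fn": "play_rows", "kwargs": {
  "motion": [
    [-0.008,0,0,0,0],
    [-0.03,-0.005,0,0,0],
    [-0.05,-0.02,0.02,0,0],
    [-0.06,-0.03,0.06,0,0],
    [-0.06,-0.04,0.1,0,0]
  ]
}}

```text
time_s: 8.95
position: [0.5009, -0.3811, 0.252]
tcp_rot: [-0.024, -3.141, 0.001]
force: [1.6, 0.4, 0.5]
gripper_width: -0.0001
```

```bash
python3 - <<'E'
from h import *
p,d=camera("scene");s=read_state();print(s["position"].round(4),s["force"].round(2))
cv2.imwrite("pics/scene10z.png",cv2.resize(p[190:340,250:400,::-1],None,fx=4,fy=4,interpolation=cv2.INTER_CUBIC))
W=cloud("scene",d);m=(np.hypot(W[...,0]-.611,W[...,1]+.275)<.02)&(W[...,2]>.14)&(W[...,2]<.21)&(p.max(-1)<110)
print(m.sum(),np.percentile(W[m][:,2],[50,75,90,98]))
m=(np.hypot(W[...,0]-.5765,W[...,1]+.338)<.03)&(W[...,2]>.13)&(W[...,2]<.18)
print(m.sum(),np.median(W[m],0)); v,u=np.nonzero(m&(p.max(-1)<110))
if len(u):
  B=onz("scene",u.mean(),v.mean(),.157);print(B,np.arctan2(-(B[1]+.2815),-(B[0]-.586)))
E
```

```text
[ 0.5027 -0.3836  0.2586] [ 1.04 -2.95  9.53]
189 [0.18472093 0.18554812 0.18625131 0.18731563]
160 [ 0.57862103 -0.33275905  0.15750578]
[ 0.57878424 -0.3408768   0.157     ] 1.4498644701205081
```

View pics/scene10z.png

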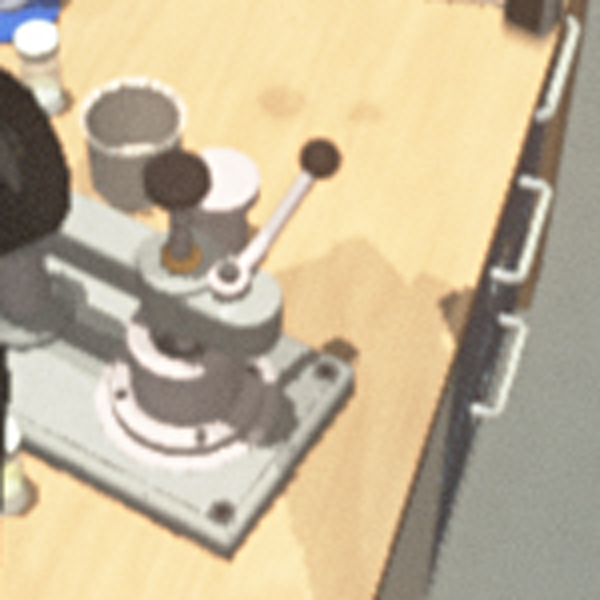

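Ball at about (330,230), i.e. lever angle ≈1.4; cap top still ≈0.185; the gripper is free. Let the arm settle, then hand in.

Emit:
{"fn": "play_rows", "kwargs": {
  "motion": [
    [0,0,0,0,0],
    [0,0,0,0,0],
    [0,0,0,0,0],
    [0,0,0,0,0],
    [0,0,0,0,0]
  ]
}}

```text
time_s: 9.5
position: [0.5021, -0.38, 0.2498]
tcp_rot: [-0.022, -3.141, -0.0]
force: [-0.2, 0.6, 0.6]
gripper_width: 0.0
```

```bash
python3 - <<'E'
from bench import *
s=read_state();print(s["force"],s["position"]);print(finish_job())
E
```

```text
[-0.15675213  0.59259407  0.61959012] [ 0.50210293 -0.37995933  0.24977366]
the job is handed in; nothing more can be done
None
```

I pushed the spindle down until the foot stopped on the punch, then swung the lock lever right to its stop. I backed the arm clear and handed the job in at about 9.5 s. No verdict was reported.

- **Spindle:** it stopped firmly with the fingertips at 0.184 m, and pressing to 24 N moved it no further. The depth picture put the punch top at about 0.057 m, which means the cap should stop at about 0.185 m. The cap still read about 0.185 m after clamping.
- **Lever:** I felt a hard stop at 38 N. The ball's position in the last picture gives 1.43–1.45 rad against the 1.40 rad stop, within camera error.
- **Peak forces:** they were 32 N on the cap and 38 N on the lever, both at the closed fingertips.
- **Camera disagreement:** the two cameras disagreed by a few mm on the cap's y position. The tip still met the cap without trouble.
- **Bystanders:** the arm never went near the vial or plunger, and both looked unmoved in the last picture. I did not measure their final positions.
- **At hand-in:** the gripper was free, with under 1 N on the tool.

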